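# Flip the two caddy bottles' lids shut

### The arm

A 7-joint arm with a two-finger parallel gripper is mounted at the origin on the work surface. World frame = base frame: x ahead of the robot, y to its left, z up, the work surface at z = 0. Lengths are in m, angles in rad, forces in N, time in s.
With the tool pointing down it reaches from about 0.35 to 0.775 m from the base axis. Payload 3.1 kg.
Tool frame: the origin (TCP) lies on the centre line of the jaws, within the pads' length; the fingertips stand 8 mm ahead of it and the grasp point (between the pads) lies 11 mm behind it (arm.finger_overhang is the distance from the TCP to the fingertips, in m); z points along the fingers, y is the line along which they close (so a half turn about z gives the same grasp; the last joint's range is limited). The gripper opens to 85 mm and grips with 20 to 120 N. Pads are 22 mm wide; open, the fingers measure 114 mm over their backs; the gripper's body (76 mm by 85 mm) begins 54 mm behind the grasp point. The pads swing forward as they close: fully open they stand 13 mm farther back than shut.
Start: joints at [-1.233, 0.311, 0.014, 1.512, -0.004, 1.319, -0.027], TCP at [0.204, 0.511, 0.239] pointing down, gripper open.
Joint ranges: [-2.7, 2.7], [-0.3, 1.91], [-1.27, 1.3], [0.12, 2.57], [-1.44, 4.58], [0.2, 2.03], [-3.05, 3.05]. Speed limits (rad/s): [2.79, 2.79, 3.14, 3.14, 3.14, 3.14, 3.14].

### API

Orientations are given as a rotation vector (axis times angle).
In Python, from plant import arm gives the robot as it stands.
- The arm moves only by the tool send_rows, never from a script. Its argument "motion" is a list of rows, each a list of 6 numbers: the shift along the tool's x, y, z in m, then the turn, a rotation vector about the tool's x, y, z in rad. A call has 1 to 20 rows; each row shifts and turns the commanded pose from where the row before left it, along the tool's axes as they then stand; what a row does not reach is not made up. A row lasts 1/10 s, in which the tool goes at most 50 mm and 8.59 degrees, less where a joint would pass 70% of its speed; a pose out of reach is approached as far as the arm can. A call is refused whole if a number of a shift passes 0.05 or a number of a turn 0.15, either way. A call with a gripper value outside its range is refused whole. "jaw" is the opening, from -1 (shut) to 1 (fully open), set as the call begins (left out, the last holds). The fingers move at their own pace and stop on an object; "force" is the grip in N (left out, the last holds). Time passes only in rows, so rows that do not move let the fingers close. It gives the time, the measured TCP pose, the force, the opening and the grip force at its end, in the units of the state.
- arm.get_state(): the state, without advancing time (a new reading comes with each control period).
- arm.read_camera(name): name is "scene" or "side" or "wrist"; returns a dict with "pixels" (384x512x3 uint8, red, green, blue), "camera_matrix" (3x3 intrinsics, pixels), "k1" (the pictures are not rectified: a ray, as slopes to the right and down, at radius r is drawn at 1 + k1 r^2 times it, then the intrinsics apply), "R" (3x3) and "t" (3): a world point X has camera coordinates R X + t; the wrist camera has in their place "mount" (4x4, takes a point from camera to tool coordinates, whose origin is the TCP and whose axes are the flange's). Camera axes: x right, y down, z forward; pixel columns grow to the right and rows downward; lengths in m; the calibration is good to about 2 mm. A picture is of the moment at which its call begins: read the wrist's pose just before it. There is no depth.
- arm.sign_off(): hands the job in; it is judged then, once.
The state is a dict: "time": time; "qpos": joint angles; "qvel": joint speeds; "tau": joint torques, N m; "position": TCP position; "eef_rot": TCP orientation; "wrist_force": force on the tool from outside, world axes, zero at the start; "ft_torque": the same for the moment, N m; "opening": opening from 0.0 (shut) to 1.0 (fully open); "grip_force": force on a finger pad.
Only numpy, scipy, OpenCV 4.12 (cv2) and the standard library are available. Lean on these libraries where they do the work, as an engineer would, in place of code of your own. Each camera call takes 0.05 s, during which the arm holds its last target. There are 200 camera calls.

### The job

The flip-top lids of the two small glass bottles on the turntable caddy have been left standing open: with your fingertips, push each lid over and press it gently but fully shut on its cap. Do not grip, pick up or tip over the bottles, which must stay standing in their nests. The turntable may turn under your hand, but the funnel and the sieve must stay standing on it, and everything on the table stays where it is.

Things in the scene. Friction and masses are not known exactly. Their poses are not given: they have to be found in the camera images.
- tall_bottle: the taller of two small glass bottles, 58 mm across, about 0.34 kg, loose in a nest of the turntable. Origin: centre of its underside, z up. Its black flip-top cap is 40 mm across, the cap's flat top (deck) 135 mm above the origin; the lid's hinge is on the bottle's own +x side, 20 mm from its axis, at deck height. Over about 0.5 N sideways at the cap can tip it
- tall_lid (a joint): angle of the tall bottle's lid, rad: 0 = shut on the cap, 1.57 = upright, more = leaning back outward over the hinge; stop at 2.2. The lid is a disc 40 mm across, 9 mm thick, with a 5 mm thumb lip on the side away from the hinge; shut, its top is 9.5 mm above the deck. The hinge is slightly stiff (0.006 N m): the lid stays at any angle and does not fall shut
- tall_hinge (a point): hinge of the tall bottle's lid: middle of the hinge line, at deck height on the rim of the cap; the hinge line is level, along the bottle's own y. A press of 1 to 10 N on the middle or the front of the lid shuts it; over 30 N of finger force, pressing or squeezing, is too hard
- tall_lip (a point): tip of the thumb lip on the tall bottle's lid, 45 mm from the hinge line; it moves with the lid. While the lid leans back its edge rises as it is pushed over and rubs on the fingertip: a level push can bind and tip the bottle, a push that follows the edge up and over its arc turns the lid freely
- short_bottle: the shorter of two small glass bottles, 58 mm across, about 0.34 kg, loose in a nest of the turntable. Origin: centre of its underside, z up. Its black flip-top cap is 40 mm across, the cap's flat top (deck) 112 mm above the origin; the lid's hinge is on the bottle's own +x side, 20 mm from its axis, at deck height. Over about 0.5 N sideways at the cap can tip it
- short_lid (a joint): angle of the short bottle's lid, rad: 0 = shut on the cap, 1.57 = upright, more = leaning back outward over the hinge; stop at 2.2. The lid is a disc 40 mm across, 9 mm thick, with a 5 mm thumb lip on the side away from the hinge; shut, its top is 9.5 mm above the deck. The hinge is slightly stiff (0.006 N m): the lid stays at any angle and does not fall shut
- short_hinge (a point): hinge of the short bottle's lid: middle of the hinge line, at deck height on the rim of the cap; the hinge line is level, along the bottle's own y. A press of 1 to 10 N on the middle or the front of the lid shuts it; over 30 N of finger force, pressing or squeezing, is too hard
- short_lip (a point): tip of the thumb lip on the short bottle's lid, 45 mm from the hinge line; it moves with the lid. While the lid leans back its edge rises as it is pushed over and rubs on the fingertip: a level push can bind and tip the bottle, a push that follows the edge up and over its arc turns the lid freely
- caddy: round foot of the white plastic turntable caddy, fixed to the table; origin on the turntable's axis, at table height. The turntable is 300 mm across, its floor 24 mm and its rim 42 mm above the table; two round nests (walls 14 mm high above the floor, 63 mm inside) hold the bottles on two sides of the axis, 75 mm from the axis
- turntable (a joint): turn of the turntable on its foot, rad, counter-clockwise from above; 0 at the start. It turns when about 0.06 N m is applied, and stays where it stops
- funnel: stainless steel funnel standing mouth down on the turntable, 91 mm across, 98 mm high; origin under its centre, z up
- sieve: green plastic sieve standing on its foot on the turntable, 88 mm across, 46 mm high, its flat handle out over the turntable's rim along the sieve's own -x, to 103 mm from its origin; origin under its centre, z up
- spoon_rest: wooden spoon rest on the table, 150 x 80 mm, 16 mm high; origin under its centre
- wooden_spoon: wooden spoon lying in the spoon rest, 222 mm long; origin on its underside, near its middle
- mug: white mug on the table, 80 mm across, 92 mm high; origin under its centre, z up
- spice_jar: closed glass jar with a steel screw lid on the table, 48 mm across, 90 mm high; origin under its centre, z up
- bowl: blue ceramic bowl on the table, 130 mm across, 55 mm high; origin under its centre, z up
Things that resemble listed ones, but are neither listed nor needed, are in the scene too. What is shaped like the short_bottle but pink or purple is not meant. What is shaped like the tall_bottle but purple is not meant.

How it is judged:
At the end, for the whole second after the job is handed in: Both lids are shut to within 0.07 rad (about 3 mm at the lip); both bottles stand upright (within 0.08 rad), at rest, on the turntable's floor and in their nests; the funnel and the sieve stand on the turntable (value of joint each of tall_lid, short_lid below 0.07 rad and angle between each of tall_bottle, short_bottle's own z axis and vertical below 0.08 rad and height (world z) of tall_bottle between 0.019 and 0.029 m and horizontal distance between tall_bottle and caddy between 0.062 and 0.088 m and linear speed of each of tall_bottle, short_bottle below 0.02 m/s and height (world z) of short_bottle between 0.019 and 0.029 m and horizontal distance between short_bottle and caddy between 0.062 and 0.088 m and angle between each of funnel, sieve's own z axis and vertical below 0.12 rad and horizontal distance between each of funnel, sieve and caddy below 0.115 m and height (world z) of each of funnel, sieve below 0.032 m); the robot touches nothing.
It fails at once if a bottle or its lid is gripped or pressed hard, with over 30 N (contact force between the fingers and tall_bottle above 30 N or contact force between the fingers and short_bottle above 30 N).
It fails at once if a bottle is lifted (height (world z) of any of tall_bottle, short_bottle above 0.036 m).
It fails at once if a bottle is tipped over (angle between any of tall_bottle, short_bottle's own z axis and vertical above 0.35 rad).
It fails at once if the funnel or the sieve is knocked over, lifted or pushed off the turntable (angle between any of funnel, sieve's own z axis and vertical above 0.5 rad or height (world z) of any of funnel, sieve above 0.06 m or horizontal distance between any of funnel, sieve and caddy above 0.125 m).
It fails at once if something on the table is moved by more than 40 mm (distance of any of spoon_rest, wooden_spoon, mug, spice_jar, bowl from where it was at the start of the episode above 0.04 m).
It also fails if it takes over 48 s, if anything falls off the work surface, if the arm or the gripper's body presses on something with over 40 N, if the wrist force passes 120 N, or if a joint passes its speed limit or range.

## Working session

There is one attempt and no reset: what is moved stays moved. The work goes in short steps, Python scripts to look and compute and a tool call to move; the robot and the scene stay as the last step left them, time stands still between calls to the robot, and variables do not carry over. Pictures are saved under pics/ and viewed, at most 10 in all, crops included, and the job is handed in when it is done.

Besides the shell and the picture viewer there is one more tool, called after "Emit:" as name(argument=value, ...), one argument or row to a line, values as JSON. send_rows: Moves the arm, as the interface text tells. Its arguments: {"type":"object","properties":{"motion":{"type":"array","items":{"type":"array","items":{"type":"number"}}},"jaw":{"type":"number"},"force":{"type":"number"}},"required":["motion"]}

```bash
mkdir -p pics; cat > h.py <<'E'
import numpy as np, cv2
from plant import arm
from scipy.spatial.transform import Rotation as Ro
def grab(n):
    s=arm.get_state(); c=arm.read_camera(n)
    if 'mount' in c:
        T=np.eye(4);T[:3,:3]=Ro.from_rotvec(s['eef_rot']).as_matrix();T[:3,3]=s['position']
        W=np.linalg.inv(T@np.array(c['mount'])); c['R']=W[:3,:3];c['t']=W[:3,3]
    c={k:np.array(v) for k,v in c.items()}
    return c
def save(c,f): cv2.imwrite(f,c['pixels'][:,:,::-1])
def ray(c,uv):
    K=c['camera_matrix'];d=np.array([(uv[0]-K[0,2])/K[0,0],(uv[1]-K[1,2])/K[1,1]])
    p=d.copy()
    for _ in range(30): p=d/(1+float(c['k1'])*(p@p))
    o=-c['R'].T@c['t']; v=c['R'].T@np.array([p[0],p[1],1]); return o,v/np.linalg.norm(v)
def onz(c,uv,z):
    o,v=ray(c,uv); return o+v*(z-o[2])/v[2]
def proj(c,X):
    p=c['R']@np.array(X)+c['t'];p=p[:2]/p[2];p=p*(1+float(c['k1'])*(p@p));K=c['camera_matrix']
    return np.array([K[0,0]*p[0]+K[0,2],K[1,1]*p[1]+K[1,2]])
def tri(c1,a,c2,b):
    o1,v1=ray(c1,a);o2,v2=ray(c2,b)
    s=np.linalg.lstsq(np.c_[v1,-v2],o2-o1,rcond=None)[0]
    P,Q=o1+s[0]*v1,o2+s[1]*v2; return (P+Q)/2,np.linalg.norm(P-Q)
E
python3 - <<'E'
from h import *
import pickle
d={n:grab(n) for n in('scene','side','wrist')}
pickle.dump(d,open('d0.pkl','wb'))
for n in ('scene','side'):
    c=d[n]; print(n,-c['R'].T@c['t'],c['R'][2])
cv2.imwrite('pics/a.png',np.hstack([d['scene']['pixels'],d['side']['pixels']])[:,:,::-1][:, :])
im=cv2.imread('pics/a.png'); 
for n in d: save(d[n],f'pics/{n}0.png')
print(arm.get_state(),arm.finger_overhang)
E
```

```text
scene [0.84358834 0.60360019 0.80413758] [-0.37824112 -0.61340681 -0.69330061]
side [ 0.32685549 -0.86726326  1.01991463] [ 0.12429903  0.6924165  -0.7107103 ]
{'time': 0.15, 'qpos': array([-1.23270886,  0.31157311,  0.01401775,  1.51271043, -0.00438908,
        1.3191819 , -0.02718203]), 'qvel': array([ 0.00076095, -0.00214967,  0.0009784 , -0.00525433,  0.00020682,
       -0.00125676,  0.00056803]), 'tau': array([ 7.79564198e-04, -3.80273581e+01,  1.46515374e-01, -2.30848074e+01,
        1.22298184e-02,  9.75683914e-03,  1.85136139e-05]), 'position': array([0.20369596, 0.51030512, 0.2384448 ]), 'eef_rot': array([-5.92827496e-01, -3.08489494e+00,  2.86681399e-03]), 'wrist_force': array([1.23221914, 0.12196217, 0.54821652]), 'ft_torque': array([-0.02499789,  0.00274149,  0.0120201 ]), 'grip_force': 0.0, 'opening': 1.0024075088433608} 0.008
```

View pics/scene0.png

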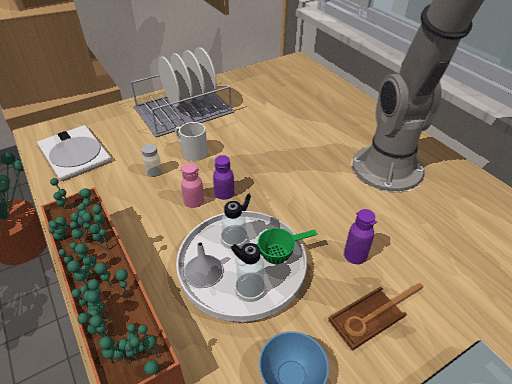

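View pics/side0.png

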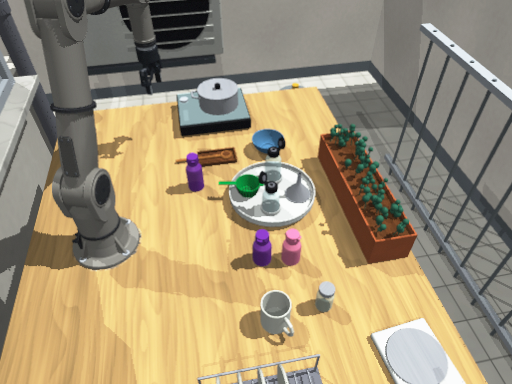

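The scene view shows two clear bottles with black caps on the turntable, at about (235,210) and (247,252). In the side view they are at (272,187) and (275,152). The purple bottles at (223,178) and (360,237) and the pink one at (192,186) stand off the turntable and are lookalikes. I'll confirm this in one enlarged crop.

```bash
python3 - <<'E'
from h import *
import pickle
d=pickle.load(open('d0.pkl','rb'))
a=d['scene']['pixels'][185:305,205:285]; b=d['side']['pixels'][130:220,245:305]
a=cv2.resize(a,(400,600),interpolation=cv2.INTER_CUBIC); b=cv2.resize(b,(400,600),interpolation=cv2.INTER_CUBIC)
cv2.imwrite('pics/crop1.png',np.hstack([a,b])[:,:,::-1])
for n,poly in (('scene',None),('side',None)):
    c=d[n]
    g=c['pixels'].max(2)<60
    k,l,s,ce=cv2.connectedComponentsWithStats(g.astype('uint8'))
    for i in range(1,k):
        if s[i,4]>15 and 200<ce[i][0]<310 and 120<ce[i][1]<280: print(n,s[i],ce[i])
E
```

```text
scene [225 193  26  26 255] [236.62745098 208.17647059]
scene [231 243  31  21 346] [246.65028902 253.30635838]
scene [248 247   5   5  17] [250.05882353 249.52941176]
scene [268 251  25  13  89] [279.52808989 258.93258427]
side [180 119  71  17 678] [214.87168142 126.8259587 ]
side [267 137  18  20 126] [276.61111111 148.33333333]
side [220 161  15   3  20] [226.5 161.9]
side [202 163  17   3  22] [209.77272727 164.        ]
side [259 172  18  21 129] [266.85271318 183.52713178]
```

View pics/crop1.png

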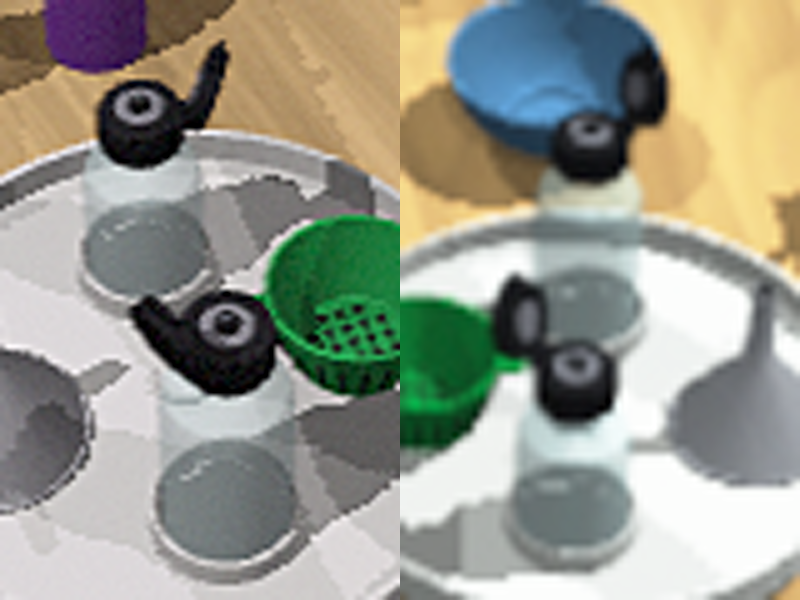

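```bash
python3 - <<'E'
from h import *
import pickle
np.set_printoptions(precision=4,suppress=True)
d=pickle.load(open('d0.pkl','rb'));a,b=d['scene'],d['side']
f=lambda x,y:(205+x/5-.4,185+y/5-.4)
g=lambda x,y:(245+(x-400)/6.667-.4,130+y/6.667-.4)
for n,p,q in (('A ring',f(140,103),g(577,363)),('B ring',f(228,322),g(582,133)),('A lidtip',f(222,45),g(518,278)),('B lidtip',f(138,300),g(650,50)),
   ('A base',f(148,255),g(572,515)),('B base',f(227,505),g(588,312))):
    print(n,*tri(a,p,b,q))
# turntable rim : bright white low-saturation comp
for c,n in((a,'scene'),(b,'side')):
    hsv=cv2.cvtColor(c['pixels'],cv2.COLOR_RGB2HSV)
    m=((hsv[...,1]<40)&(hsv[...,2]>110)).astype('uint8')
    k,l,s,ce=cv2.connectedComponentsWithStats(m)
    i=l[290,230] if n=='scene' else l[205,275]
    cn=max(cv2.findContours((l==i).astype('uint8'),0,2)[0],key=cv2.contourArea)
    h=cv2.convexHull(cn)[:,0]
    P=np.array([onz(c,u,.042) for u in h])
    A=np.c_[2*P[:,:2],np.ones(len(P))];s=np.linalg.lstsq(A,(P[:,:2]**2).sum(1),rcond=None)[0]
    print(n,s[:2],np.sqrt(s[2]+s[0]**2+s[1]**2))
    gm=((hsv[...,0]>45)&(hsv[...,0]<75)&(hsv[...,1]>150)&(hsv[...,2]>60)).astype('uint8')
    k,l,s,ce=cv2.connectedComponentsWithStats(gm)
    j=1+np.argmax(s[1:,4]);print('sieve',s[j],ce[j],onz(c,ce[j],.06))
E
```

```text
A ring [0.5465 0.022  0.1402] 0.000563534576128714
B ring [0.5828 0.1658 0.1607] 0.004893558849535059
A lidtip [0.5191 0.0443 0.1809] 0.005074557202790594
B lidtip [0.6209 0.17   0.2043] 0.011195349393649216
A base [0.5463 0.0221 0.0331] 0.00016097932030140848
B base [0.5872 0.1668 0.0347] 2.2888113039951912e-05
scene [0.5702 0.0992] 0.1526000721299487
sieve [256 228  61  35 986] [279.4452 241.9077] [0.4751 0.1139 0.06  ]
side [0.5653 0.0937] 0.15912174583905014
sieve [219 175  44  22 424] [245.9575 184.092 ] [0.48 0.12 0.06]
```

The crop confirms the two clear bottles with black caps. A (scene 233,205) has its deck at about 0.137, so it is the short one. B (scene 250,249) has its deck at about 0.16, so it is the tall one. They stand 150 mm apart, as they should. Next is a closer wrist view, so I'll pick the viewpoint.

```bash
python3 - <<'E'
from h import *
import pickle
np.set_printoptions(precision=3,suppress=True)
d=pickle.load(open('d0.pkl','rb'));c=d['wrist'];print(c['mount'],c['camera_matrix'],c['k1'])
R0=Ro.from_rotvec(arm.get_state()['eef_rot']).as_matrix();print(R0)
for p in ([.52,.1,.33],[.6,.12,.33],[.48,.1,.35],[.55,.03,.35]):
    T=np.eye(4);T[:3,:3]=R0;T[:3,3]=p;W=np.linalg.inv(T@c['mount']);e=dict(c);e['R']=W[:3,:3];e['t']=W[:3,3]
    print(p,proj(e,[.5465,.022,.14]),proj(e,[.586,.1665,.16]),proj(e,[.621,.17,.204]),proj(e,[.519,.044,.18]))
E
```

```text
[[ 0.001 -0.961 -0.278  0.071]
 [ 1.     0.001  0.001  0.001]
 [-0.    -0.278  0.961 -0.135]
 [ 0.     0.     0.     1.   ]] [[317.508   0.    258.088]
 [  0.    317.508 193.717]
 [  0.      0.      1.   ]] -0.01301101762473709
[[-0.929  0.371 -0.001]
 [ 0.371  0.929 -0.002]
 [-0.    -0.002 -1.   ]]
[0.52, 0.1, 0.33] [199.819 220.233] [341.86  211.948] [369.167 260.345] [201.348 201.92 ]
[0.6, 0.12, 0.33] [150.081 159.551] [296.751 145.924] [320.476 189.541] [143.289 129.744]
[0.48, 0.1, 0.35] [216.888 243.59 ] [348.149 237.57 ] [373.535 284.11 ] [220.762 230.331]
[0.55, 0.03, 0.35] [249.345 168.198] [392.971 156.284] [425.667 197.608] [258.674 141.935]
```

Emit:
send_rows(
  motion=[
    [-0.0395,-0.021,-0.0075,0,0,0],
    [-0.0395,-0.021,-0.0075,0,0,0],
    [-0.0395,-0.021,-0.0075,0,0,0],
    [-0.0395,-0.021,-0.0075,0,0,0],
    [-0.0395,-0.021,-0.0075,0,0,0],
    [-0.0395,-0.021,-0.0075,0,0,0],
    [-0.0395,-0.021,-0.0075,0,0,0],
    [-0.0395,-0.021,-0.0075,0,0,0],
    [-0.0395,-0.021,-0.0075,0,0,0],
    [-0.0395,-0.021,-0.0075,0,0,0],
    [-0.0395,-0.021,-0.0075,0,0,0],
    [-0.0395,-0.021,-0.0075,0,0,0],
    [0,0,0,0,0,0],
    [0,0,0,0,0,0],
  ],
  jaw=-1,
)

```text
time: 1.55
position: [0.551, 0.0997, 0.3288]
eef_rot: [-0.598, -3.083, 0.001]
wrist_force: [-0.3, 0.8, -0.1]
opening: 0.001
grip_force: 0.0
```

```bash
python3 - <<'E'
from h import *
import pickle
c=grab('wrist');pickle.dump(c,open('w1.pkl','wb'));s=arm.get_state();print(s['position'],s['eef_rot'],s['qpos'],s['opening'],s['wrist_force'])
cv2.imwrite('pics/w1.png',cv2.resize(c['pixels'][90:340,100:440],(800,588),interpolation=cv2.INTER_CUBIC)[:,:,::-1])
E
```

```text
[0.55030881 0.10163875 0.3286595 ] [-5.92462124e-01 -3.08351630e+00 -6.53654590e-04] [-0.48553942  0.31269551  0.38155546  1.31444569 -0.1157738   1.53734452
  1.07435145] 0.002562869201549267 [ 0.53099295 -0.3583601  -0.76402207]
```

View pics/w1.png

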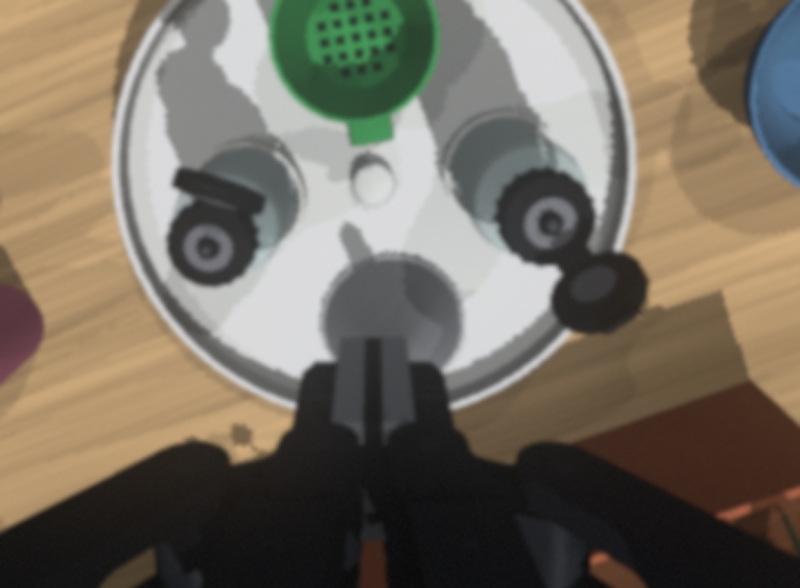

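Wrist view: the short bottle's cap ring is at crop (208,246) and its lid, seen nearly edge-on, spans (176,178)–(265,205). The tall bottle's ring is at (552,222), its hinge at (575,258) and its leaning lid is centred at (600,292). The funnel stands under the fingers.

```bash
python3 - <<'E'
from h import *
import pickle
np.set_printoptions(precision=4,suppress=True)
c=pickle.load(open('w1.pkl','rb'));d=pickle.load(open('d0.pkl','rb'))
f=lambda x,y:np.array([100+x/2.353,90+y/2.353])-.3
A=onz(c,f(208,246),.139)[:2];B=onz(c,f(552,222),.162)[:2]
print('A',A,'B',B,'dist',np.linalg.norm(A-B),'mid',(A+B)/2)
# A: lid edge line at its top ~.175
p,q=[onz(c,f(*u),.168) for u in((176,178),(265,205))]
v=(q-p)[:2];print('A edge len',np.linalg.norm(v),'normal',np.degrees(np.arctan2(v[1],v[0]))+np.array([90,-90]),(p+q)/2)
h=onz(c,f(577,260),.159)[:2];print('B hinge dir',np.degrees(np.arctan2(*(h-B)[::-1])),np.linalg.norm(h-B))
def best(name,C,zd,obs):
  out=[]
  for al in np.radians(np.arange(-180,180,2)):
    u=np.array([np.cos(al),np.sin(al),0])
    for th in np.arange(1.0,2.21,.02):
      L=np.array([0,0,1])*np.sin(th)-u*np.cos(th); n=np.array([0,0,1])*np.cos(th)+u*np.sin(th) # n outward
      H=np.r_[C,zd]+.02*u
      X=H+.02*L+.005*n
      e=sum(np.sum((proj(cc,X)-uv)**2) for cc,uv in obs)
      out.append((e,np.degrees(al),th))
  print(name,sorted(out)[:4])
g1=lambda x,y:np.array((205+x/5-.4,185+y/5-.4))
g2=lambda x,y:np.array((245+(x-400)/6.667-.4,130+y/6.667-.4))
best('A',A,.136,[(c,f(220,192)),(d['scene'],g1(205,88)),(d['side'],g2(522,317))])
best('B',B,.159,[(c,f(600,292)),(d['scene'],g1(167,335)),(d['side'],g2(645,88))])
E
```

```text
A [0.5456 0.0228] B [0.5854 0.1678] dist 0.15031138588954585 mid [0.5655 0.0953]
A edge len 0.03707438978317997 normal [140.643 -39.357] [0.5215 0.0467 0.168 ]
B hinge dir 13.75395248016624 0.021552783800814844
A [(np.float64(0.5850905415656911), np.float64(138.0), np.float64(1.8200000000000007)), (np.float64(0.6819167411970798), np.float64(138.0), np.float64(1.8000000000000007)), (np.float64(0.9013263367853718), np.float64(138.0), np.float64(1.8400000000000007)), (np.float64(1.1020861892870883), np.float64(140.0), np.float64(1.8200000000000007))]
B [(np.float64(5.403951310909477), np.float64(12.000000000000002), np.float64(1.8600000000000008)), (np.float64(5.466247969660402), np.float64(12.000000000000002), np.float64(1.8800000000000008)), (np.float64(5.594974693463089), np.float64(12.000000000000002), np.float64(1.8400000000000007)), (np.float64(5.769874850915993), np.float64(12.000000000000002), np.float64(1.9000000000000008))]
```

Emit:
send_rows(
  motion=[
    [0,0,0,0,0,0.112],
    [0,0,0,0,0,0.112],
    [0,0,0,0,0,0.112],
    [0.0065,-0.0315,0,0,0,0],
    [0.0065,-0.0315,0,0,0,0],
    [0,0,0.03,0,0,0],
    [0,0,0.03,0,0,0],
    [0,0,0.03,0,0,0],
    [0,0,0.03,0,0,0],
    [0,0,0.02,0,0,0],
    [0,0,0.016,0,0,0],
    [0,0,0,0,0,0],
    [0,0,0,0,0,0],
  ],
)

```text
time: 2.9
position: [0.499, 0.0636, 0.1735]
eef_rot: [-1.096, -2.943, -0.001]
wrist_force: [-0.4, 0.1, 0.2]
opening: 0.001
grip_force: 0.0
```

```bash
cat > st.py <<'E'
from h import *
import sys
np.set_printoptions(precision=4,suppress=True)
C=np.array([float(x) for x in sys.argv[1:3]]);al=np.radians(float(sys.argv[3]));zd=float(sys.argv[4])
s=arm.get_state();u=np.array([np.cos(al),np.sin(al)]);w=np.array([-u[1],u[0]])
D=s['position'][:2]-C-.02*u;R=Ro.from_rotvec(s['eef_rot']).as_matrix()
print('t',s['time'],'pos',s['position'],'edge r %.4f lateral %.4f z %.4f'%(D@u-.011,D@w,s['position'][2]-.008-zd),'x yaw',np.degrees(np.arctan2(R[1,0],R[0,0])),'z',R[:,2],'F',s['wrist_force'],s['ft_torque'])
if len(sys.argv)>5:
    c=grab('wrist');cv2.imwrite(sys.argv[5],cv2.resize(c['pixels'][100:350,90:430],(544,400))[:,:,::-1])
E
python3 st.py .5456 .0228 139 .136 pics/w2.png
```

```text
t 2.9 pos [0.499  0.0636 0.1735] edge r 0.0309 lateral -0.0003 z 0.0295 x yaw 139.14576980166785 z [-0.0004  0.0007 -1.    ] F [-0.3683  0.1307  0.2337] [-0.0238 -0.0189 -0.0605]
```

View pics/w2.png

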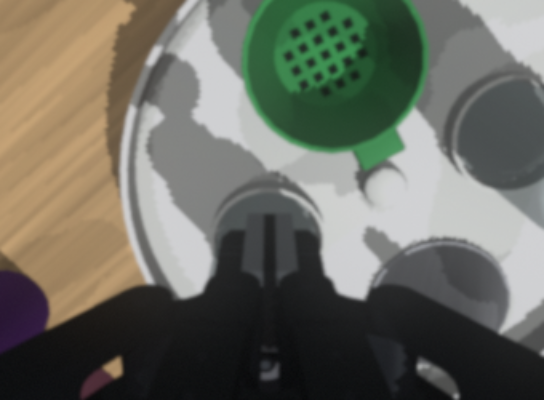

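The finger is behind the short lid, aligned and clear of everything. Now I'll follow the arc.

Emit:
send_rows(
  motion=[
    [-0.0029,0,0.0005,0,0,0],
    [-0.0029,0,0.0005,0,0,0],
    [-0.0029,0,0.0005,0,0,0],
    [-0.0029,0,0.0005,0,0,0],
    [-0.0014,0,-0.0009,0,0,0],
    [-0.0014,0,-0.0009,0,0,0],
    [-0.0015,0,-0.00075,0,0,0],
    [-0.0015,0,-0.00075,0,0,0],
    [-0.00155,0,-0.0006,0,0,0],
    [-0.00155,0,-0.0006,0,0,0],
    [-0.0016,0,-0.00045,0,0,0],
    [-0.0016,0,-0.00045,0,0,0],
    [-0.00165,0,-0.00025,0,0,0],
    [-0.00165,0,-0.00025,0,0,0],
    [-0.00165,0,-0.00015,0,0,0],
    [-0.00165,0,-0.00015,0,0,0],
    [-0.00165,0,0,0,0,0],
    [-0.00165,0,0,0,0,0],
  ],
)

```text
time: 4.75
position: [0.525, 0.04, 0.1775]
eef_rot: [1.1, 2.943, 0.0]
wrist_force: [-0.1, 0.1, -0.6]
opening: 0.001
grip_force: 0.1
```

```bash
python3 st.py .5456 .0228 139 .136; python3 - <<'E'
from h import *
c=grab('side');d=grab('scene')
b=cv2.resize(c['pixels'][130:220,245:305],(400,600),interpolation=cv2.INTER_CUBIC)
a=cv2.resize(d['pixels'][185:305,205:285],(400,600),interpolation=cv2.INTER_CUBIC)
cv2.imwrite('pics/s2.png',np.hstack([a,b])[:,:,::-1])
E
```

```text
t 4.75 pos [0.525  0.04   0.1775] edge r -0.0042 lateral 0.0005 z 0.0335 x yaw 138.99301180008007 z [ 0.0001  0.     -1.    ] F [-0.095   0.1018 -0.5842] [ 0.0841 -0.0123 -0.0441]
```

View pics/s2.png

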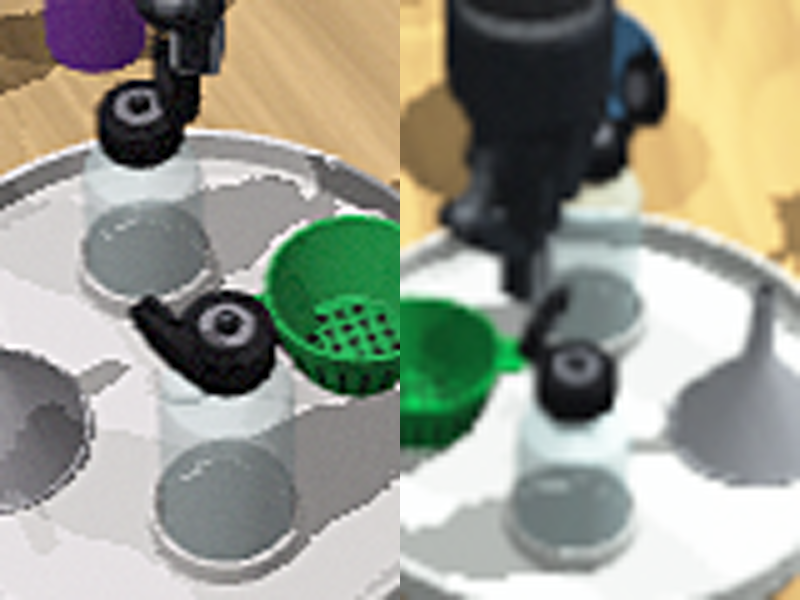

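The lid is turning (side crop at about (545,320), roughly upright) and the bottle is standing still. Continuing over the arc.

Emit:
send_rows(
  motion=[
    [-0.0015,0,0.0003,0,0,0],
    [-0.0015,0,0.0003,0,0,0],
    [-0.0016,0,0.0004,0,0,0],
    [-0.0016,0,0.0004,0,0,0],
    [-0.0016,0,0.0005,0,0,0],
    [-0.0016,0,0.0005,0,0,0],
    [-0.0015,0,0.0007,0,0,0],
    [-0.0015,0,0.0007,0,0,0],
    [-0.0014,0,0.0009,0,0,0],
    [-0.0014,0,0.0009,0,0,0],
    [-0.0013,0,0.001,0,0,0],
    [-0.0013,0,0.001,0,0,0],
    [-0.0012,0,0.0011,0,0,0],
    [-0.0012,0,0.0011,0,0,0],
    [-0.0011,0,0.0013,0,0,0],
    [-0.0011,0,0.0013,0,0,0],
    [-0.001,0,0.0014,0,0,0],
    [-0.001,0,0.0014,0,0,0],
  ],
)

```text
time: 6.65
position: [0.5434, 0.0239, 0.1622]
eef_rot: [-1.1, -2.943, 0.0]
wrist_force: [0.2, -0.0, 1.0]
opening: -0.002
grip_force: 0.1
```

```bash
python3 st.py .5456 .0228 139 .136
```

```text
t 6.65 pos [0.5434 0.0239 0.1622] edge r -0.0286 lateral 0.0006 z 0.0182 x yaw 138.9896319782642 z [-0. -0. -1.] F [ 0.2243 -0.025   1.0282] [-0.0501 -0.0154 -0.0237]
```

Emit:
send_rows(
  motion=[
    [-0.0008,0,0.0014,0,0,0],
    [-0.0008,0,0.0014,0,0,0],
    [-0.0006,0,0.0014,0,0,0],
    [-0.0004,0,0.0014,0,0,0],
    [0,0,0.0014,0,0,0],
    [0,0,0.001,0,0,0],
    [0,0,0.0005,0,0,0],
    [0,0,0,0,0,0],
  ],
)

```text
time: 7.45
position: [0.5452, 0.0224, 0.1538]
eef_rot: [-1.1, -2.942, -0.0]
wrist_force: [-0.4, 0.5, 0.2]
opening: -0.002
grip_force: 0.0
```

Emit:
send_rows(
  motion=[
    [0,0,0.0005,0,0,0],
    [0,0,0,0,0,0],
  ],
)

```text
time: 7.65
position: [0.5453, 0.0224, 0.1536]
eef_rot: [1.1, 2.942, 0.0]
wrist_force: [-0.7, -0.1, 2.9]
opening: 0.005
grip_force: 1.1
```

Emit:
send_rows(
  motion=[
    [0,0,0.0005,0,0,0],
    [0,0,0,0,0,0],
  ],
)

```text
time: 7.85
position: [0.5458, 0.0222, 0.1536]
eef_rot: [1.1, 2.941, 0.001]
wrist_force: [-0.9, -0.7, 5.0]
opening: -0.003
grip_force: 2.5
```

The short lid is at its shut height (fingertip 9.6 mm above the deck, 5 N). Lifting off and moving behind the tall lid.

Emit:
send_rows(
  motion=[
    [0,0,-0.004,0,0,0],
    [0,0,-0.03,0,0,0],
    [0,0,-0.046,0,0,0],
    [0,0,-0.046,0,0,0],
    [0,0,0,0,0,-0.132],
    [0,0,0,0,0,-0.132],
    [0,0,0,0,0,-0.132],
    [0,0,0,0,0,-0.132],
    [0,0,0,0,0,-0.132],
    [0,0,0,0,0,-0.132],
    [0,0,0,0,0,-0.132],
    [-0.0265,0.0268,0,0,0,0],
    [-0.0265,0.0268,0,0,0,0],
    [-0.0265,0.0268,0,0,0,0],
    [-0.0265,0.0268,0,0,0,0],
    [-0.0265,0.0268,0,0,0,0],
    [0,0,0,0,0,0],
    [0,0,0,0,0,0],
  ],
)

```text
time: 9.65
position: [0.647, 0.1817, 0.2771]
eef_rot: [0.329, -3.122, 0.002]
wrist_force: [-0.7, -1.4, -0.2]
opening: 0.004
grip_force: 0.0
```

```bash
python3 st.py .5854 .1678 12 .159; python3 - <<'E'
from h import *
d=grab('scene');c=grab('wrist')
import pickle;pickle.dump((d,c),open('w3.pkl','wb'))
a=cv2.resize(d['pixels'][185:305,205:285],(400,600),interpolation=cv2.INTER_CUBIC)
b=cv2.resize(c['pixels'][0:384,128:384],(400,600),interpolation=cv2.INTER_CUBIC)
cv2.imwrite('pics/s3.png',np.hstack([a,b])[:,:,::-1])
E
```

```text
t 9.65 pos [0.647  0.1817 0.2771] edge r 0.0321 lateral 0.0008 z 0.1101 x yaw -167.9562534980989 z [-0.0023 -0.0012 -1.    ] F [-0.7452 -1.3696 -0.1888] [-0.0331 -0.0198  0.0487]
```

View pics/s3.png

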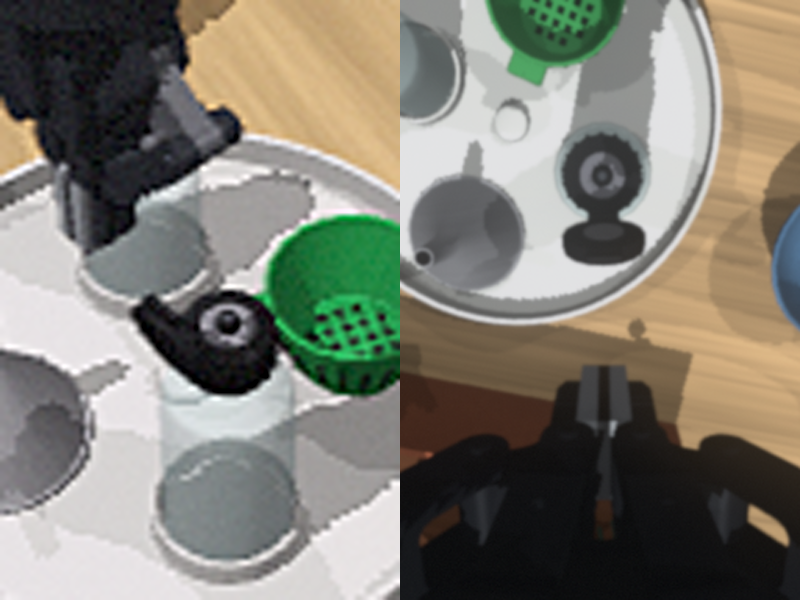

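The wrist view (right half) shows the tall cap ring at (603,177), its lid at (603,245) and the fingers at x≈604, so the push line is well aligned. I'll refine the bottle position from this view while descending.

Emit:
send_rows(
  motion=[
    [0,0,0.025,0,0,0],
    [0,0,0.025,0,0,0],
    [0,0,0.02,0,0,0],
    [0,0,0.011,0,0,0],
    [0,0,0,0,0,0],
    [0,0,0,0,0,0],
  ],
)

```text
time: 10.35
position: [0.6477, 0.1802, 0.1991]
eef_rot: [-0.325, 3.123, 0.0]
wrist_force: [0.2, 0.2, 0.2]
opening: -0.002
grip_force: 0.0
```

```bash
python3 - <<'E'
from h import *
import pickle
d,c=pickle.load(open('w3.pkl','rb'))
print(onz(c,(128+203*.64-.3,177*.64-.3),.162))
E
python3 st.py .5854 .1678 12 .159
```

```text
[0.5861801  0.16776136 0.162     ]
t 10.35 pos [0.6477 0.1802 0.1991] edge r 0.0325 lateral -0.0008 z 0.0321 x yaw -168.1215405143337 z [ 0.0018  0.0003 -1.    ] F [0.1636 0.2129 0.2245] [-0.0432 -0.0272  0.0065]
```

Emit:
send_rows(
  motion=[
    [0.0027,0,0.0012,0,0,0],
    [0.0027,0,0.0012,0,0,0],
    [0.0027,0,0.0012,0,0,0],
    [0.0025,0,0.0008,0,0,0],
    [0.0025,0,0,0,0,0],
    [0.0014,0,-0.0009,0,0,0],
    [0.0014,0,-0.0009,0,0,0],
    [0.0015,0,-0.00075,0,0,0],
    [0.0015,0,-0.00075,0,0,0],
    [0.00155,0,-0.0006,0,0,0],
    [0.00155,0,-0.0006,0,0,0],
    [0.0016,0,-0.00045,0,0,0],
    [0.0016,0,-0.00045,0,0,0],
    [0.00165,0,-0.00025,0,0,0],
    [0.00165,0,-0.00025,0,0,0],
    [0.00165,0,-0.00015,0,0,0],
    [0.00165,0,-0.00015,0,0,0],
    [0.00165,0,0,0,0,0],
    [0.00165,0,0,0,0,0],
  ],
)

```text
time: 12.25
position: [0.6127, 0.1735, 0.1996]
eef_rot: [0.327, -3.125, -0.0]
wrist_force: [0.1, -0.9, -0.2]
opening: -0.001
grip_force: 0.1
```

```bash
python3 st.py .5854 .1678 12 .159; python3 - <<'E'
from h import *
c=grab('side');d=grab('scene')
b=cv2.resize(c['pixels'][130:220,245:305],(400,600),interpolation=cv2.INTER_CUBIC)
a=cv2.resize(d['pixels'][185:305,205:285],(400,600),interpolation=cv2.INTER_CUBIC)
cv2.imwrite('pics/s4.png',np.hstack([a,b])[:,:,::-1])
E
```

```text
t 12.25 pos [0.6127 0.1735 0.1996] edge r -0.0031 lateral -0.0001 z 0.0326 x yaw -168.0654973584863 z [-0.  0. -1.] F [ 0.1463 -0.902  -0.1596] [-0.0149 -0.0367  0.009 ]
```

View pics/s4.png

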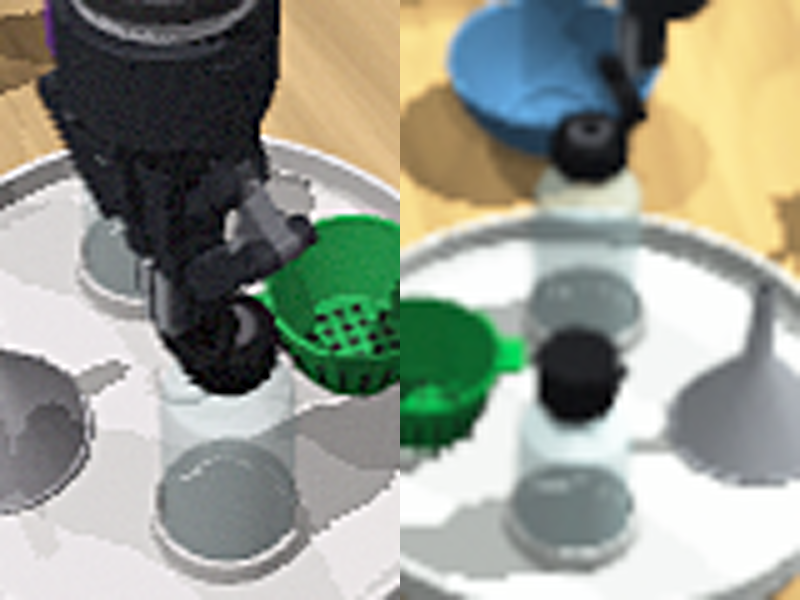

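The short lid is shut (side crop at (578,375)). The tall lid is turning past upright at (620,90) and its bottle is steady. Continuing.

Emit:
send_rows(
  motion=[
    [0.0016,0,0.0002,0,0,0],
    [0.0016,0,0.0002,0,0,0],
    [0.0016,0,0.0004,0,0,0],
    [0.0016,0,0.0004,0,0,0],
    [0.0016,0,0.0005,0,0,0],
    [0.0016,0,0.0005,0,0,0],
    [0.0015,0,0.0007,0,0,0],
    [0.0015,0,0.0007,0,0,0],
    [0.0014,0,0.0009,0,0,0],
    [0.0014,0,0.0009,0,0,0],
    [0.0013,0,0.001,0,0,0],
    [0.0013,0,0.001,0,0,0],
    [0.0012,0,0.0011,0,0,0],
    [0.0012,0,0.0011,0,0,0],
    [0.0011,0,0.0013,0,0,0],
    [0.0011,0,0.0013,0,0,0],
    [0.001,0,0.0014,0,0,0],
    [0.001,0,0.0014,0,0,0],
  ],
)

```text
time: 14.15
position: [0.5887, 0.1685, 0.1845]
eef_rot: [0.327, -3.125, -0.0]
wrist_force: [0.2, 0.4, 0.7]
opening: 0.003
grip_force: 0.1
```

Emit:
send_rows(
  motion=[
    [0.0008,0,0.0014,0,0,0],
    [0.0008,0,0.0014,0,0,0],
    [0.0006,0,0.0014,0,0,0],
    [0.0004,0,0.0014,0,0,0],
    [0,0,0.0014,0,0,0],
    [0,0,0.0005,0,0,0],
    [0,0,0,0,0,0],
  ],
)

```text
time: 14.85
position: [0.5862, 0.1679, 0.177]
eef_rot: [0.327, -3.124, 0.0]
wrist_force: [-0.2, 0.2, -0.1]
opening: 0.002
grip_force: 0.0
```

Emit:
send_rows(
  motion=[
    [0,0,0.0005,0,0,0],
    [0,0,0,0,0,0],
  ],
)

```text
time: 15.05
position: [0.5864, 0.168, 0.1767]
eef_rot: [-0.326, 3.124, 0.0]
wrist_force: [-0.0, -0.7, -0.2]
opening: -0.005
grip_force: 0.2
```

Tip at 0.1687, with the shut top expected at 0.1685. Pressing gently in small steps.

Emit:
send_rows(
  motion=[
    [0,0,0.0005,0,0,0],
    [0,0,0,0,0,0],
  ],
)

```text
time: 15.25
position: [0.5864, 0.168, 0.1767]
eef_rot: [-0.327, 3.124, 0.0]
wrist_force: [-0.9, 0.4, 2.9]
opening: -0.0
grip_force: 1.4
```

Emit:
send_rows(
  motion=[
    [0,0,0.0005,0,0,0],
    [0,0,0,0,0,0],
  ],
)

```text
time: 15.45
position: [0.5868, 0.168, 0.1767]
eef_rot: [-0.326, 3.123, 0.0]
wrist_force: [-0.5, -0.6, 4.6]
opening: 0.005
grip_force: 2.6
```

Firm stop at 4.6 N, at the shut height. Lifting off and checking.

Emit:
send_rows(
  motion=[
    [0,0,-0.004,0,0,0],
    [0,0,-0.03,0,0,0],
    [0,0,-0.045,0,0,0],
    [0,0,-0.045,0,0,0],
    [0,0,-0.03,0,0,0],
    [-0.04,0,0,0,0,0],
    [-0.04,0,0,0,0,0],
    [0,0,0,0,0,0],
    [0,0,0,0,0,0],
  ],
)

```text
time: 16.35
position: [0.6647, 0.1843, 0.3263]
eef_rot: [0.326, -3.12, 0.002]
wrist_force: [-0.6, 0.8, 0.5]
opening: -0.0
grip_force: 0.0
```

```bash
python3 - <<'E'
from h import *
c=grab('side');d=grab('wrist')
b=cv2.resize(c['pixels'][130:220,245:305],(400,600),interpolation=cv2.INTER_CUBIC)
a=cv2.resize(d['pixels'][0:384,28:284],(400,600),interpolation=cv2.INTER_CUBIC)
cv2.imwrite('pics/s5.png',np.hstack([a,b])[:,:,::-1])
E
```

```text
(no output)
```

View pics/s5.png

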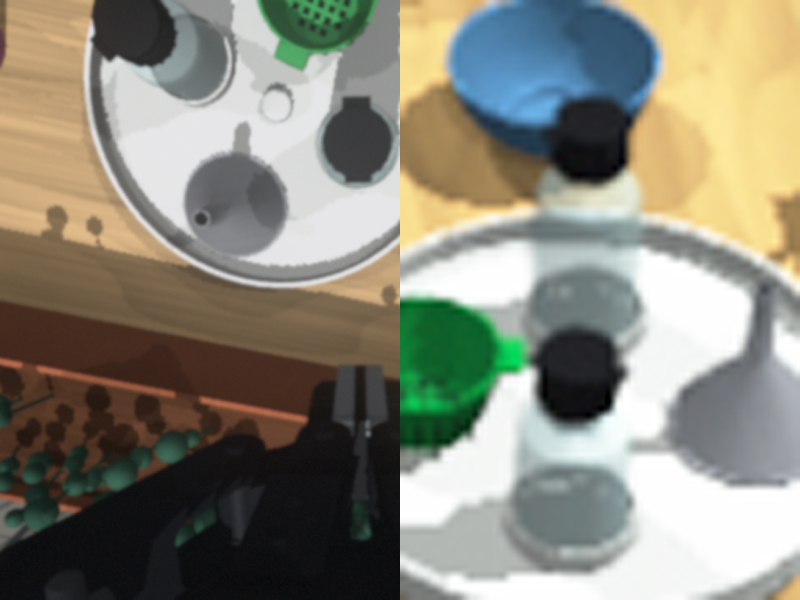

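Both lids lie flat on their caps (side crop at (590,138) and (578,375)). The bottles, funnel and sieve are standing, and the arm is clear.

```bash
python3 -c "
from plant import arm
print(arm.sign_off())"
```

```text
the job is handed in; nothing more can be done
None
```

Both flip-top lids are pushed over and pressed shut at about 5 N each; in the last pictures the bottles, funnel and sieve were standing and the arm was clear, and the job was handed in at about 16 s (the hand-in returned no verdict).

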